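# Torque the rail screw to the first click

### The job

One screw of the black rail still has to be torqued. Turn the preset torque driver standing on it (the one with the flat bar grip above a thick clutch barrel) clockwise, seen from above, until the screw is home and the clutch clicks once; stop at that first click, before a second one, and let go. Leave the thin T-key on the neighbouring screw unturned.

Things in the scene. Friction and masses are not known exactly. Their poses are not given: they have to be found in the camera images.
- driver_grip (a point): Centre of the preset torque driver's bar grip, on its fixed upright turning axis, 188 mm above the table. Bar 70 mm along x, 14 mm wide (y, pinch it here), 32 mm high. 30 mm below it is a 34 mm thick clutch barrel; lower, a steel pointer fin reaching 46 mm out, at first under the bar's +x end. Stands on one of 3 places 130 mm apart along a black rail 70 mm high. Clockwise lowers the bar's yaw.
- screw (a joint): Turn (rad) of the driver's shaft, fin and screw, growing clockwise from above. Starts anywhere in 0 to 0.40; home at a hard stop at 0.65. Turns with even friction (0.15 N m) together with the bar until home.
- clutch (a joint): Slip (rad) of the bar ahead of the fin, growing clockwise. Near 0 until the screw is home; then the torque rises to 0.32 N m at 0.15, drops away past 0.30 (the click) and the bar is drawn on towards the next detent at 0.60, near which it rests when let go (bar 34 degrees past the fin): one click done. The second click would come at 0.90. No slip in reverse.
- plain_key (a joint): Turn (rad) of the plain T-key, 0 at the start: a thin steel T, its 10 mm round bar 100 mm long, 162 mm above the table (26 mm below the driver's grip), upright on another of the 3 places, 130 mm or more from the driver. Leave it alone. The third place has only a finished flat screw head, 11 mm high.

How it is judged (in metres and radians):
At the end, for the whole second after the job is handed in: The screw is home (screw joint above 0.58 of 0.65 rad), the clutch rests after exactly one click (slip 0.30 to 0.90 rad), the bar is still (value of joint screw above 0.58 rad and value of joint clutch between 0.3 and 0.9 rad and velocity of joint clutch between -0.1 and 0.1 rad/s); the robot touches nothing.
It fails at once if the clutch is turned to a second click (slip beyond 0.95 rad) (value of joint clutch above 0.95 rad).
It fails at once if the plain T-key is turned by more than 0.2 rad (value of joint plain_key above 0.2 rad or value of joint plain_key below -0.2 rad).
It also fails if it takes over 38 s, if anything falls off the work surface, if the arm or the gripper's body presses on something with over 40 N, if the wrist force passes 120 N, or if a joint passes its speed limit or range.

### The arm

A 7-joint arm with a two-finger parallel gripper is mounted at the origin on the work surface. World frame = base frame: x ahead of the robot, y to its left, z up, the work surface at z = 0. Lengths are in mm, angles in rad, forces in N, time in s.
With the tool pointing down it reaches from about 400 to 875 mm from the base axis. Payload 4.4 kg.
Tool frame: the origin (TCP) lies at the very end of the fingers, on their centre line; the grasp point (between the pads) lies 19 mm behind it; z points along the fingers, y is the line along which they close (so a half turn about z gives the same grasp; the last joint's range is limited). The gripper opens to 85 mm and grips with 20 to 120 N. Pads are 22 mm wide; open, the fingers measure 114 mm over their backs; the gripper's body (76 mm by 85 mm) begins 54 mm behind the grasp point. The pads swing forward as they close: fully open they stand 13 mm farther back than shut.
Start: joints at [1.157, 0.628, 0.038, 1.517, -0.027, 0.996, -0.02], TCP at [221.568, -611.086, 231.313] pointing down, gripper open.
Joint ranges: [-3.06, 3.06], [-0.37, 2.12], [-1.25, 1.32], [0.18, 2.47], [-1.1, 4.24], [0.23, 1.98], [-2.94, 2.94]. Speed limits (rad/s): [2.57, 2.57, 3.14, 3.14, 3.14, 3.14, 3.14].

### API

Orientations are given as [roll, pitch, yaw] about the fixed x, y, z axes, in that order (R = Rz(yaw) Ry(pitch) Rx(roll)).
In Python, from cell import monitor, viewer, workorder gives the robot as it stands.
- The arm moves only by the tool arm_command, never from a script. Its argument "series" is one flat list of numbers, 5 for each row, row after row: the opening in per cent of the stroke, from 0 (shut) to 100 (fully open), then the shift along the tool's x, y, z in cm, then the turn about the tool's z in degrees. In form: [claw, x, y, z, roll, claw, x, y, z, roll, ...]. A call has exactly 5 rows; each row is the pose to reach, as a shift and turn from the pose commanded when the call began, along the tool's axes at that moment; what a row does not reach only later rows make up. A row lasts 1/12 s, in which the tool goes at most 41.7 mm and 7.16 degrees, less where a joint would pass 70% of its speed; a pose out of reach is approached as far as the arm can. A call with a gripper value outside its range is refused whole. The fingers move at their own pace and stop on an object; the grip force is fixed at half the most. Time passes only in rows, so rows that repeat a pose let the fingers close, or fill a call up. It gives the time, the measured TCP pose, the force, the opening and the grip force at its end, in the units of the state.
- monitor.read_state(): the state, without advancing time (a new reading comes with each control period).
- viewer.get_image(name): name is "scene" or "top" or "wrist"; returns (picture, depth): 420x560x3 uint8, red, green, blue; 420x560 float32, mm along the optical axis (not along the pixel's ray), 0 where there is no reading.
- viewer.camera_model(name): a dict with "mtx" (3x3 intrinsics, pixels), "R" (3x3) and "t" (3): a world point X has camera coordinates R X + t. Camera axes: x right, y down, z forward; pixel columns grow to the right and rows downward; lengths in mm; the calibration is good to about 2 mm. A picture is of the moment at which its call begins: read the wrist's pose just before it. camera_model takes no time and is no camera call; for the wrist camera it gives the pose at the moment of the call.
- workorder.finish_job(): hands the job in; it is judged then, once.
The state is a dict: "clock": time; "qpos": joint angles; "qd": joint speeds; "tau": joint torques, N m; "eef_pos": TCP position; "tool_rot": TCP orientation; "force": force on the tool from outside, world axes, zero at the start; "torque": the same for the moment, N m; "width": finger opening in mm; "gripper_force": force on a finger pad.
Only numpy, scipy, OpenCV 4.12 (cv2) and the standard library are available. Lean on these libraries where they do the work, as an engineer would, in place of code of your own. Each camera call takes 0.05 s, during which the arm holds its last target. There are 200 camera calls.

## Working session

There is one attempt and no reset: what is moved stays moved. The work goes in short steps, Python scripts to look and compute and a tool call to move; the robot and the scene stay as the last step left them, time stands still between calls to the robot, and variables do not carry over. Pictures are saved under pics/ and viewed, at most 10 in all, crops included, and the job is handed in when it is done.

Besides the shell and the picture viewer there is one more tool, called after ">>>" by a JSON object that holds its "method" and its "body". arm_command: Moves the arm, as the interface text tells. Its arguments: {"type":"object","properties":{"series":{"type":"array","items":{"type":"number"}}},"required":["series"]}

```bash
mkdir -p pics; ls; python3 - <<'E'
from cell import monitor, viewer
import cv2,numpy as np
s=monitor.read_state();print({k:np.round(v,3).tolist() for k,v in s.items()})
ims=[]
for n in("scene","top"):
    p,d=viewer.get_image(n);np.savez(f"pics/{n}.npz",p=p,d=d,**viewer.camera_model(n));
    cv2.imwrite(f"pics/{n}.png",p[:,:,::-1])
    m=viewer.camera_model(n);print(n,np.round(m["R"],3).tolist(),m["t"],m["mtx"].tolist() if hasattr(m["mtx"],'tolist') else m["mtx"])
E
```

```text
pics
{'clock': 0.0, 'qpos': [1.157, 0.629, 0.038, 1.518, -0.027, 0.996, -0.02], 'qd': [-0.0, 0.001, 0.001, 0.001, -0.001, -0.001, -0.001], 'tau': [-0.001, -56.339, 1.226, -19.345, 0.011, 0.01, 0.0], 'eef_pos': [221.331, -610.478, 230.391], 'tool_rot': [-3.14, 0.0, 0.348], 'force': [-0.79, -0.011, -0.491], 'torque': [-0.028, 0.003, -0.018], 'gripper_force': 0.0, 'width': 85.261}
scene [[0.683, 0.73, 0.01], [0.56, -0.515, -0.65], [-0.47, 0.449, -0.76]] [-396.53543195 -212.47873955 1030.18393625] [[452.98226144109833, 0.0, 278.8603417831614], [0.0, 452.98226144109833, 218.7547904052471], [0.0, 0.0, 1.0]]
top [[-0.019, -0.999, -0.035], [-0.995, 0.022, -0.101], [0.102, 0.033, -0.994]] [ 42.32416141 586.2377781  783.44976321] [[469.037157984279, 0.0, 283.30749396423164], [0.0, 469.037157984279, 202.76470603170233], [0.0, 0.0, 1.0]]
```

View pics/top.png

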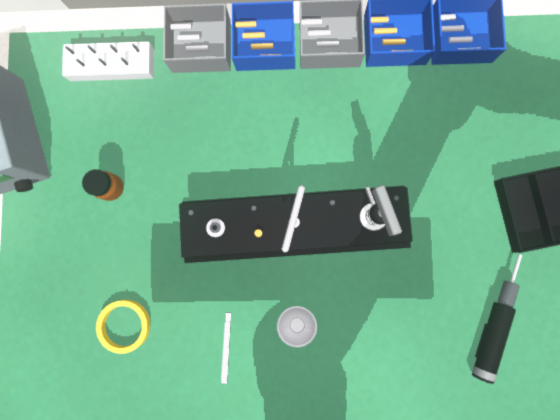

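View pics/scene.png

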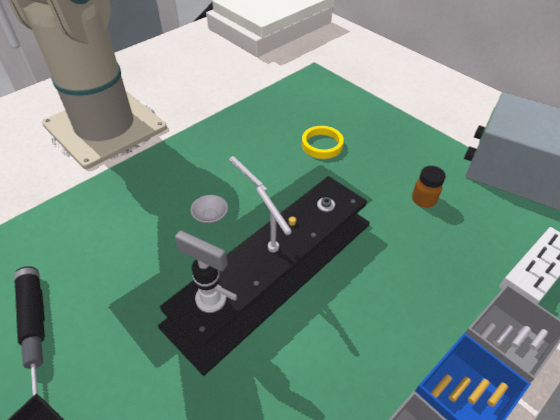

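```bash
cat > h.py <<'E'
import numpy as np,cv2
def world(d,m):
    v,u=np.mgrid[:d.shape[0],:d.shape[1]]
    K=m["mtx"];c=np.stack([(u-K[0,2])/K[0,0]*d,(v-K[1,2])/K[1,1]*d,d],-1)
    w=(c-np.asarray(m["t"]))@np.asarray(m["R"]); w[d==0]=np.nan
    return w
def rect(P):
    (c,s,a)=cv2.minAreaRect(P[:,:2].astype(np.float32)); b=cv2.boxPoints((c,s,a))
    e=[b[1]-b[0],b[2]-b[1]]; L=max(e,key=np.linalg.norm)
    y=np.arctan2(L[1],L[0]); y=(y+np.pi/2)%np.pi-np.pi/2
    return np.round(c,1),np.round(s,1),round(float(y),3)
E
python3 - <<'E'
from h import *
for n in("top","scene"):
    z=np.load(f"pics/{n}.npz");w=world(z["d"],z)
    D=(abs(w[...,0]-450)<250)&(abs(w[...,1]+0)<900)
    for nm,lo,hi,box in(("bar",196,212,None),("key",150,172,None),("rail",60,76,None)):
        M=(D&(w[...,2]>lo)&(w[...,2]<hi)).astype(np.uint8)
        k,l,st,c=cv2.connectedComponentsWithStats(M)
        for i in range(1,k):
            if st[i,4]>60: print(n,nm,st[i].tolist(),*rect(w[l==i]),np.round(np.median(w[l==i],0),1))
E
```

```text
top bar [375, 185, 27, 50, 549] [ 557.7 -117.5] [69.5 14.6] 0.32 [ 557.5 -117.   201.9]
top key [282, 185, 23, 67, 465] [551.3  12.1] [10.1 99. ] -0.283 [550.9  12.1 164.4]
top key [371, 203, 14, 21, 166] [ 554.4 -108.3] [31.8 13. ] 0.34 [ 554.  -108.5  155.7]
top rail [0, 140, 32, 43, 246] [656.6 475.2] [37.4 78. ] -0.446 [658.4 469.8  68.5]
top rail [82, 169, 28, 27, 577] [626.2 346.2] [44.  44.1] -1.257 [625.7 344.8  68.2]
top rail [289, 187, 124, 63, 5154] [556.  -77.3] [ 90.1 201.5] -1.521 [550.3 -69.2  68.5]
top rail [179, 195, 117, 62, 5752] [547.1 104.6] [ 90.2 195. ] -1.522 [548.7 109.7  68.5]
scene bar [174, 230, 52, 31, 595] [ 560.  -118.3] [70.2 14.4] 0.326 [ 562.6 -119.   202.2]
scene key [256, 186, 35, 49, 394] [553.5  11. ] [10.4 98.7] -0.288 [557.4   8.4 164.7]
scene key [191, 258, 25, 21, 294] [ 561.8 -124.4] [33.9 20.1] 0.355 [ 565.4 -124.9  156.1]
scene rail [474, 147, 32, 18, 219] [673.  467.2] [55.6  7.7] 0.263 [672.2 466.2  68.3]
scene rail [420, 165, 25, 20, 395] [626.8 345.6] [43.7 45.4] -0.267 [628.7 341.3  68.6]
scene rail [159, 176, 208, 173, 10052] [552.7  11.3] [ 92.3 380. ] -1.519 [562.7 -16.2  68.8]
```

>>> {"method": "arm_command", "body": {"series": [100, 3.2, -2.3, -1, 0, 100, 6.5, -4.6, -2, 0, 100, 9.7, -7, -2, 0, 100, 13, -9.3, -2, 0, 100, 16.2, -11.6, -2, 0]}}

```text
clock: 0.52
eef_pos: [335.1, -444.9, 251.2]
tool_rot: [-3.141, -0.0, 0.348]
force: [0.8, 0.1, 0.3]
width: 85.4
gripper_force: 0.0
```

>>> {"method": "arm_command", "body": {"series": [100, 3.2, -2.3, 0, 0, 100, 6.5, -4.6, 0, 0, 100, 9.7, -7, 0, 0, 100, 13, -9.3, 0, 0, 100, 16.2, -11.6, 0, 0]}}

```text
clock: 0.93
eef_pos: [447.8, -280.6, 251.2]
tool_rot: [-3.141, 0.0, 0.348]
force: [1.9, -0.0, -0.7]
width: 85.5
gripper_force: 0.0
```

>>> {"method": "arm_command", "body": {"series": [100, 3.2, -2.3, 0, 0, 100, 6.5, -4.6, 0, 0, 100, 9.7, -7, 0, 0, 100, 13, -9.3, 0, 0, 100, 14, -10, 0, 1.5]}}

```text
clock: 1.35
eef_pos: [548.1, -133.1, 251.0]
tool_rot: [-3.138, -0.004, 0.33]
force: [0.8, 0.9, 0.6]
width: 85.9
gripper_force: 0.0
```

```bash
cat > w.py <<'E'
from cell import monitor, viewer
from h import *
import sys
s=monitor.read_state();m=viewer.camera_model("wrist");p,d=viewer.get_image("wrist")
print({k:np.round(s[k],3).tolist() for k in("clock","qpos","eef_pos","tool_rot","force","torque","width","gripper_force")})
cv2.imwrite(f"pics/{sys.argv[1]}.png",p[:,:,::-1]);np.savez(f"pics/{sys.argv[1]}.npz",p=p,d=d,**m)
w=world(d,m)
M=((abs(w[...,0]-558)<60)&(abs(w[...,1]+118)<60)&(w[...,2]>196)&(w[...,2]<210)).astype(np.uint8)
k,l,st,c=cv2.connectedComponentsWithStats(M)
for i in range(1,k):
    if st[i,4]>60: print(st[i].tolist(),*rect(w[l==i]))
E
python3 w.py w1
```

```text
{'clock': 1.35, 'qpos': [0.198, 0.481, -0.01, 1.739, -0.0, 0.921, -1.051], 'eef_pos': [548.145, -133.078, 251.028], 'tool_rot': [-3.138, -0.004, 0.33], 'force': [0.772, 0.854, 0.613], 'torque': [-0.029, -0.043, 0.064], 'width': 85.907, 'gripper_force': 0.0}
[252, 153, 24, 109, 2479] [ 558.7 -116.6] [69.7 14. ] 0.324
```

View pics/w1.png

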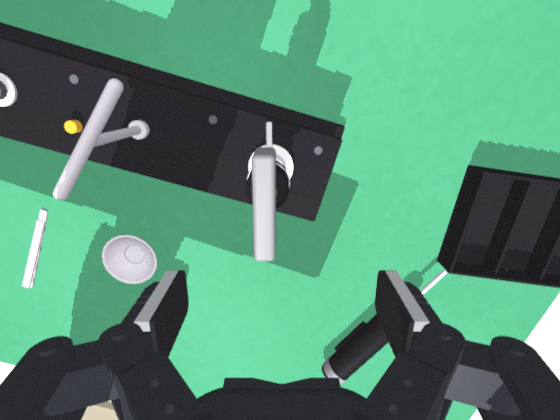

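>>> {"method": "arm_command", "body": {"series": [100, 1.0, -0.9, 0, 0, 100, 2.1, -1.7, 0, 0, 100, 2.1, -1.7, 0, 0, 100, 2.1, -1.7, 0, 0, 100, 2.1, -1.7, 0, 0]}}

```text
clock: 1.82
eef_pos: [558.6, -119.3, 251.2]
tool_rot: [3.141, 0.001, 0.32]
force: [-0.3, -0.2, 0.5]
width: 85.8
gripper_force: 0.0
```

>>> {"method": "arm_command", "body": {"series": [100, 0.1, -0.2, 2, 0, 100, 0.1, -0.2, 4, 0, 100, 0.1, -0.2, 6, 0, 100, 0.1, -0.2, 7.8, 0, 100, 0.1, -0.2, 7.8, 0]}}

```text
clock: 2.23
eef_pos: [556.4, -116.9, 170.2]
tool_rot: [-3.139, 0.006, 0.32]
force: [-0.2, 0.6, 0.1]
width: 85.3
gripper_force: 0.0
```

>>> {"method": "arm_command", "body": {"series": [0, 0, 0, 0, 0, 0, 0, 0, 0, 0, 0, 0, 0, 0, 0, 0, 0, 0, 0, 0, 0, 0, 0, 0, 0]}}

```text
clock: 2.65
eef_pos: [560.0, -116.0, 174.3]
tool_rot: [3.141, -0.002, 0.321]
force: [0.4, -0.4, -0.2]
width: 25.6
gripper_force: 0.0
```

>>> {"method": "arm_command", "body": {"series": [0, 0, 0, 0, 0, 0, 0, 0, 0, 0, 0, 0, 0, 0, 0, 0, 0, 0, 0, 0, 0, 0, 0, 0, 0]}}

```text
clock: 3.07
eef_pos: [560.3, -116.7, 174.2]
tool_rot: [3.14, -0.002, 0.321]
force: [-0.1, -2.5, 6.2]
width: 13.2
gripper_force: 60.1
```

```bash
python3 w.py w2
```

```text
{'clock': 3.067, 'qpos': [0.16, 0.585, -0.007, 1.801, 0.007, 0.754, -1.1], 'eef_pos': [560.266, -116.683, 174.213], 'tool_rot': [3.14, -0.002, 0.321], 'force': [-0.105, -2.453, 6.164], 'torque': [-0.509, 0.042, 0.128], 'width': 13.155, 'gripper_force': 60.089}
[230, 228, 104, 151, 6091] [ 558.9 -113.4] [68.8 38.5] 0.012
```

View pics/w2.png

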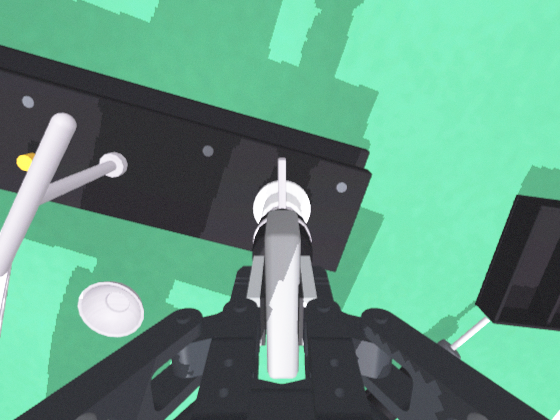

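>>> {"method": "arm_command", "body": {"series": [0, 0, 0, 0, 2, 0, 0, 0, 0, 4, 0, 0, 0, 0, 6, 0, 0, 0, 0, 8, 0, 0, 0, 0, 10]}}

```text
clock: 3.53
eef_pos: [560.3, -116.9, 174.2]
tool_rot: [3.14, -0.002, 0.145]
force: [0.3, -2.2, 5.2]
width: 13.1
gripper_force: 60.0
```

```bash
cat > f.py <<'E'
import sys,runpy
from h import *
runpy.run_path("w.py",run_name="x")
z=np.load(f"pics/{sys.argv[1]}.npz");w=world(z["d"],z)
c=np.array([559,-117]);r=np.hypot(w[...,0]-c[0],w[...,1]-c[1])
for lo,hi in((76,95),(95,120),(120,140)):
    M=(r>24)&(r<50)&(w[...,2]>lo)&(w[...,2]<hi)&(w[...,0]>c[0])
    if M.sum()>20:
        q=w[M];v,u=np.nonzero(M);print(lo,M.sum(),"px",u.mean(),v.mean(),"z",np.median(q[:,2]),"fin yaw",np.median(np.arctan2(q[:,1]-c[1],q[:,0]-c[0])))
E
for n in w2; do python3 - <<'E'
from h import *
z=np.load("pics/w2.npz");w=world(z["d"],z)
print(np.round(w[150:215:8,282],0).tolist())
E
done; python3 f.py w3
```

```text
[[601.0, -103.0, 69.0], [602.0, -102.0, 107.0], [599.0, -103.0, 115.0], [594.0, -105.0, 114.0], [589.0, -106.0, 115.0], [584.0, -108.0, 114.0], [579.0, -110.0, 114.0], [574.0, -112.0, 115.0], [591.0, -105.0, 179.0]]
{'clock': 3.533, 'qpos': [0.127, 0.586, 0.044, 1.802, -0.034, 0.752, -1.237], 'eef_pos': [560.336, -116.94, 174.212], 'tool_rot': [3.14, -0.002, 0.145], 'force': [0.251, -2.248, 5.155], 'torque': [-0.602, 0.006, 0.169], 'width': 13.111, 'gripper_force': 60.025}
[230, 228, 104, 151, 6099] [ 559.9 -118.5] [68.4 38.2] 0.489
95 284 px 280.0880281690141 175.6232394366197 z 114.05042618376044 fin yaw 0.19103690385982294
```

>>> {"method": "arm_command", "body": {"series": [0, 0, 0, 0, 2, 0, 0, 0, 0, 4, 0, 0, 0, 0, 6, 0, 0, 0, 0, 8, 0, 0, 0, 0, 10]}}

```text
clock: 4.0
eef_pos: [560.4, -117.3, 174.2]
tool_rot: [3.14, -0.002, -0.029]
force: [0.6, -3.6, 4.9]
width: 12.8
gripper_force: 60.0
```

```bash
python3 f.py w4
```

```text
{'clock': 4.0, 'qpos': [0.095, 0.587, 0.095, 1.803, -0.075, 0.752, -1.372], 'eef_pos': [560.384, -117.301, 174.215], 'tool_rot': [3.14, -0.002, -0.029], 'force': [0.589, -3.593, 4.947], 'torque': [-0.729, -0.018, 0.172], 'width': 12.77, 'gripper_force': 59.988}
[230, 228, 104, 151, 6068] [ 559.6 -118.5] [68.4 38.4] 0.314
95 284 px 280.0845070422535 175.51760563380282 z 114.07904554259136 fin yaw 0.01571880591238988
```

>>> {"method": "arm_command", "body": {"series": [0, 0, 0, 0, 2, 0, 0, 0, 0, 4, 0, 0, 0, 0, 6, 0, 0, 0, 0, 8, 0, 0, 0, 0, 10]}}

```text
clock: 4.47
eef_pos: [560.3, -117.6, 174.2]
tool_rot: [3.14, -0.003, -0.204]
force: [-0.3, -4.0, 4.0]
width: 12.9
gripper_force: 60.0
```

```bash
python3 f.py w5
```

```text
{'clock': 4.467, 'qpos': [0.062, 0.59, 0.146, 1.804, -0.116, 0.753, -1.507], 'eef_pos': [560.318, -117.638, 174.196], 'tool_rot': [3.14, -0.003, -0.204], 'force': [-0.333, -3.982, 3.955], 'torque': [-0.865, 0.0, 0.149], 'width': 12.937, 'gripper_force': 59.968}
[230, 228, 104, 151, 6074] [ 559.1 -118.7] [68.8 38.2] 0.134
95 283 px 280.095406360424 175.4982332155477 z 114.00128568788682 fin yaw -0.16036292337268054
```

>>> {"method": "arm_command", "body": {"series": [0, 0, 0, 0, 2, 0, 0, 0, 0, 4, 0, 0, 0, 0, 6, 0, 0, 0, 0, 8, 0, 0, 0, 0, 10]}}

```text
clock: 4.93
eef_pos: [560.3, -117.9, 174.2]
tool_rot: [3.14, -0.003, -0.378]
force: [-0.5, -5.1, 5.3]
width: 13.2
gripper_force: 60.1
```

```bash
python3 f.py w6
```

```text
{'clock': 4.933, 'qpos': [0.029, 0.594, 0.197, 1.805, -0.156, 0.756, -1.642], 'eef_pos': [560.291, -117.91, 174.206], 'tool_rot': [3.14, -0.003, -0.378], 'force': [-0.489, -5.112, 5.303], 'torque': [-1.006, 0.006, 0.353], 'width': 13.238, 'gripper_force': 60.07}
[230, 227, 104, 152, 6092] [ 558.7 -118.6] [38.3 68.8] -0.043
95 298 px 272.8758389261745 176.18456375838926 z 114.04497198098483 fin yaw -0.20523104763411187
```

>>> {"method": "arm_command", "body": {"series": [0, 0, 0, 0, 2, 0, 0, 0, 0, 4, 0, 0, 0, 0, 6, 0, 0, 0, 0, 8, 0, 0, 0, 0, 10]}}

```text
clock: 5.4
eef_pos: [560.2, -118.3, 174.2]
tool_rot: [3.14, -0.004, -0.554]
force: [-0.4, -4.3, 6.1]
width: 12.5
gripper_force: 60.0
```

```bash
python3 f.py w7
```

```text
{'clock': 5.4, 'qpos': [-0.003, 0.598, 0.248, 1.806, -0.198, 0.759, -1.777], 'eef_pos': [560.168, -118.256, 174.222], 'tool_rot': [3.14, -0.004, -0.554], 'force': [-0.416, -4.315, 6.086], 'torque': [-1.106, 0.139, 0.073], 'width': 12.48, 'gripper_force': 59.971}
[230, 227, 104, 152, 6092] [ 558.6 -118.7] [38.1 67.9] -0.211
95 322 px 263.6149068322981 178.48757763975155 z 113.82724855774651 fin yaw -0.21277045445702913
```

>>> {"method": "arm_command", "body": {"series": [0, 0, 0, 0, 2, 0, 0, 0, 0, 4, 0, 0, 0, 0, 6, 0, 0, 0, 0, 8, 0, 0, 0, 0, 10]}}

```text
clock: 5.87
eef_pos: [560.0, -118.5, 174.2]
tool_rot: [3.141, -0.004, -0.729]
force: [-0.8, -5.2, 5.1]
width: 13.0
gripper_force: 60.0
```

```bash
python3 f.py w8
```

```text
{'clock': 5.867, 'qpos': [-0.035, 0.604, 0.299, 1.807, -0.24, 0.764, -1.912], 'eef_pos': [559.976, -118.512, 174.224], 'tool_rot': [3.141, -0.004, -0.729], 'force': [-0.839, -5.235, 5.134], 'torque': [-1.16, 0.13, -0.008], 'width': 13.0, 'gripper_force': 60.025}
[230, 227, 104, 151, 6084] [ 558.1 -118.5] [38.3 68.7] -0.389
95 341 px 254.93548387096774 182.30791788856305 z 113.9113820385678 fin yaw -0.21941733542978942
```

>>> {"method": "arm_command", "body": {"series": [0, 0, 0, 0, 2, 0, 0, 0, 0, 4, 0, 0, 0, 0, 6, 0, 0, 0, 0, 6, 0, 0, 0, 0, 6]}}

```text
clock: 6.33
eef_pos: [559.8, -118.7, 174.2]
tool_rot: [3.141, -0.004, -0.832]
force: [-0.4, -5.9, 6.7]
width: 13.4
gripper_force: 60.1
```

```bash
python3 f.py w9
```

```text
{'clock': 6.333, 'qpos': [-0.053, 0.607, 0.329, 1.808, -0.264, 0.767, -1.991], 'eef_pos': [559.83, -118.658, 174.209], 'tool_rot': [3.141, -0.004, -0.832], 'force': [-0.416, -5.93, 6.706], 'torque': [-1.251, 0.192, -0.072], 'width': 13.388, 'gripper_force': 60.074}
[230, 226, 104, 152, 6117] [ 557.8 -118.5] [38.2 68.1] -0.49
95 349 px 250.3839541547278 185.22636103151862 z 113.72980599275553 fin yaw -0.22424632706043637
```

View pics/w9.png

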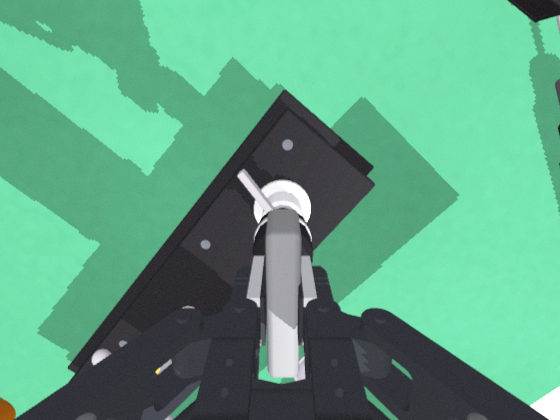

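The fin (240,173 to 270,205) points about 33° to the left of the bar, which is held at (282,290). That is one click, so I'll release and lift.

>>> {"method": "arm_command", "body": {"series": [100, 0, 0, 0, 0, 100, 0, 0, 0, 0, 100, 0, 0, 0, 0, 100, 0, 0, 0, 0, 100, 0, 0, 0, 0]}}

```text
clock: 6.8
eef_pos: [559.4, -115.2, 173.1]
tool_rot: [-3.142, 0.001, -0.83]
force: [0.7, 0.5, -0.6]
width: 72.8
gripper_force: 0.0
```

>>> {"method": "arm_command", "body": {"series": [100, 0, 0, 0, 0, 100, 0, 0, -1, 0, 100, 0, 0, -3, 0, 100, 0, 0, -5, 0, 100, 0, 0, -7, 0]}}

```text
clock: 7.22
eef_pos: [559.4, -115.9, 244.7]
tool_rot: [3.142, 0.0, -0.83]
force: [1.3, -0.1, -0.3]
width: 85.6
gripper_force: 0.0
```

>>> {"method": "arm_command", "body": {"series": [100, -1, 0, -3, 0, 100, -3, 0, -6, 0, 100, -4, 0, -8, 0, 100, -4, 0, -8, 0, 100, -4, 0, -8, 0]}}

```text
clock: 7.63
eef_pos: [533.0, -86.0, 325.2]
tool_rot: [-3.139, -0.002, -0.829]
force: [0.4, 0.3, 0.3]
width: 85.3
gripper_force: 0.0
```

```bash
python3 f.py w10; python3 - <<'E'
from h import *
from cell import viewer
m=viewer.camera_model("scene");p,d=viewer.get_image("scene");w=world(d,m)
M=((abs(w[...,0]-550)<70)&(abs(w[...,1]-11)<40)&(w[...,2]>150)&(w[...,2]<172)).astype(np.uint8)
print("key",M.sum(),rect(w[M>0]))
E
```

```text
{'clock': 7.633, 'qpos': [-0.166, 0.39, 0.396, 1.706, -0.168, 1.075, -2.117], 'eef_pos': [533.047, -86.037, 325.169], 'tool_rot': [-3.139, -0.002, -0.829], 'force': [0.443, 0.286, 0.284], 'torque': [0.011, -0.008, -0.016], 'width': 85.327, 'gripper_force': 0.0}
[277, 104, 18, 87, 1517] [ 558.3 -116.8] [13.9 68.7] -0.834
95 112 px 264.82142857142856 107.20535714285714 z 113.95668835342562 fin yaw -0.20527746489138096
key 393 (array([553.8,  11. ]), array([10.4, 98.7]), -0.275)
```

```bash
python3 -c "
from cell import workorder;print(workorder.finish_job())"
```

```text
the job is handed in; nothing more can be done
None
```

I turned the driver until the screw was home and the clutch clicked once, then let go and handed the job in. The bar rests about 0.6 rad past the fin, the T-key has not turned, and the gripper is clear.

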